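# Pack and lock the tire lever case

## Robot

A 6-joint arm with a two-finger parallel gripper is mounted at the origin on the work surface. World frame = base frame: x ahead of the robot, y to its left, z up, the work surface at z = 0. Lengths are in mm, angles in rad, forces in N, time in s.
With the tool pointing down it reaches from about 275 to 750 mm from the base axis. Payload 10.2 kg.
Tool frame: the origin (TCP) lies between the finger pads; the fingertips stand 8 mm ahead of it and the grasp point (between the pads) lies 11 mm behind it; z points along the fingers, x is the direction in which the jaws open and shut, and the axes are right-handed (so a half turn about z gives the same grasp; the last joint's range is limited). The gripper opens to 85 mm and grips with 20 to 120 N. Pads are 22 mm wide; open, the fingers measure 114 mm over their backs; the gripper's body (76 mm by 85 mm) begins 54 mm behind the grasp point. The pads swing forward as they close: fully open they stand 13 mm farther back than shut.
Start: joints at [-1.474, 0.313, 1.498, -0, 1.331, -0.223], TCP at [165.035, -498.392, 239.294] pointing down, gripper open.
Joint ranges: [-2.94, 2.94], [-0.97, 2.17], [0.19, 2.56], [-1.23, 4.37], [0.02, 3.11], [-2.88, 2.88]. Speed limits (rad/s): [2.39, 2.39, 3.01, 3.14, 3.14, 3.14].

## Interface

Orientations are given as a unit quaternion [w, x, y, z].
In Python, from rig import sense, eyes, ctrl gives the robot as it stands.
- The arm moves only by the tool move_arm, never from a script. Its argument "rows" is a list that holds one entry, the list of rows, each a list of 5 numbers: the shift along the tool's x, y, z in mm, then the turn about the tool's z in units of 6 degrees (1.0 is 6 degrees), then the gripper command: -1 is shut, 1 is fully open, values between are in proportion. In form: [[[dx, dy, dz, roll, jaw], ...]]. A call has 1 to 12 rows; each row is the pose to reach, as a shift and turn from the pose measured when the call began, along the tool's axes at that moment; what a row does not reach only later rows make up. A row lasts 1/8 s, in which the tool goes at most 62.5 mm and 10.7 degrees, less where a joint would pass 70% of its speed; a pose out of reach is approached as far as the arm can. A call with a gripper value outside its range is refused whole. The fingers move at their own pace and stop on an object; "squeeze" is the grip in N (left out, the last holds). Time passes only in rows, so rows that repeat a pose let the fingers close. It gives the time, the measured TCP pose, the force and the opening at its end, in the units of the state.
- sense(): the state, without advancing time (a new reading comes with each control period).
- eyes.capture(name): name is "scene" or "top" or "wrist"; returns a dict with "color" (400x640x3 uint8, blue, green, red), "vertical_fov" (degrees; the focal length in pixels is half the picture's height over the tangent of half this angle, whatever the lens; pixels are square), "cx", "cy" (the principal point, pixels), "k1" (the pictures are not rectified: a ray, as slopes to the right and down, at radius r is drawn at 1 + k1 r^2 times it, then the intrinsics apply), "xyz" and "attitude" of the camera in the world. Camera axes: x right, y down, z forward; pixel columns grow to the right and rows downward; lengths in mm; the calibration is good to about 2 mm. A picture is of the moment at which its call begins. There is no depth.
- ctrl.finish_job(): hands the job in, once; it reports no verdict.
The state is a dict: "time_s": time; "joints": joint angles; "dq": joint speeds; "tau": joint torques, N m; "eef_pos": TCP position; "ee_rot": TCP orientation; "force": force on the tool from outside, world axes, zero at the start; "wrist_torque": the same for the moment, N m; "grip_width": opening from 0.0 (shut) to 1.0 (fully open).
Only numpy, scipy, OpenCV 4.12 (cv2) and the standard library are available. Lean on these libraries where they do the work, as an engineer would, in place of code of your own. Each camera call takes 0.05 s, during which the arm holds its last target. There are 200 camera calls.

## Task

Press the blue tire lever stack fully home into its foam cutout in the open case, then swing the clear flap shut over it. Next take the aluminium T-key from its wooden block, put its blade in the brass cam's slot and turn the cam clockwise a quarter turn to its stop, so the red tongue lies over the flap, and finally press the key fully home into its own foam cutout beside the cam. Let go of everything and leave the other things on the ledge where they are.

Things in the scene. Friction and masses are not known exactly. Their poses are not given: they have to be found in the camera images.
- case: Fixed clear acrylic case with dark foam insert, 150 (x) by 260 (y) mm; foam surface 40 mm up, rim 44. Origin: centre of its underside; x points from the front rim to the hinge rim. Lever cutout centre line at y +74.5, cam at x -30, y -7, key cutout at y -81.5. Each cutout runs along x; a finger notch at its middle, 46 mm along x, reaches 42 mm to either side and down to 3 mm above the ledge.
- lever_nest (a point): Centre of the floor of the lever cutout, 24 mm below the foam surface; axes as the case. 118 mm long; grey foam lips spring on the 24 mm wide item (1.5 mm squeeze on each side) and lead it in over the top 9 mm. The stack does not sink by its own weight: push with 10 to 15 N. Home: the stack's origin at this point, its top 2 mm proud of the foam.
- key_nest (a point): Centre of the floor of the key cutout, 18 mm below the foam surface; axes as the case. 104 mm long, with the same springy lips and the same push; the key's blade goes down into the finger notch. Home: the key's origin at this point, its bar 8 mm proud of the foam.
- levers: The stack of three blue plastic tire levers clipped together, a bar 110 (x) by 24 (y) by 26 mm high, about 0.12 kg, lying loose on the ledge. Origin: centre of its underside, x along its length. Either end may go first in the cutout.
- flap (a joint): Angle of the clear flap over the lever cutout: 0 shut, flat on the rim; it starts open, leaning back past upright (1.57); stop at 2.05 rad. The hinge is stiff: the flap (90 g) stays where it is left from about 1.1 rad upward and falls shut softly from below about 0.9 rad.
- flap_hinge (a point): Point on the hinge line, 44 mm above the case's underside, at the middle of the flap's width; the hinge line runs along the case's y axis (the axes here are the case's).
- flap_edge (a point): Middle of the flap's free edge (orange strip), 130 mm from the hinge. The flap is 104 mm wide along the hinge and 4 mm thick. Shut, it reaches from the hinge towards the front rim.
- key_block: Fixed wooden block, 110 (x) by 50 (y) by 40 mm high, with a slot 32 by 8 mm, 24 mm deep, along its x in its top. The key stands in it. Origin: centre of its underside.
- key: The aluminium T-key with red ends: a bar 96 (x) by 24 (y) by 26 mm high (z), with a flat steel blade below its middle, 28 mm wide along x, 4 mm thick along y and 18 mm long. Origin: centre of the bar's underside, where the blade begins. 0.16 kg. It stands with its blade down in the block, the bar resting on the block's top. Same after a half turn about z.
- key_tip (a point): Middle of the lower end of the key's blade, 18 mm below the key's origin.
- cam (a joint): Turn of the brass cam: 0 unlocked, grows clockwise seen from above, stop at 1.57 rad (locked). Starts between 0 and 0.2, moves stiffly (0.06 N m), stays where left. Unlocked, the red tongue points to the case's front rim and the slot lies along the case's y; locked, the tongue lies over the flap and the slot along the case's x.
- cam_slot (a point): Centre of the mouth of the cam's slot, on the cam's axis, 57 mm above the case's underside; x runs along the slot and turns with the cam. Slot 6.5 mm wide, 14 mm deep, open at both ends, mouth flared to 15 mm over its top 6 mm. The cam's head is 40 mm along the slot by 30 mm. The blade has about 0.1 rad of play each way.
- wrench: Bystander: steel wrench, 200 mm long, lying on the ledge.
- mallet: Bystander: grey rubber-tipped mallet, head 100 mm long, 44 mm high, lying; origin under its head.
- lube: Bystander: green bottle, 44 mm across, 130 mm high.
- tin: Bystander: red tin, 70 mm across, 60 mm high.
- tube_box: Bystander: cardboard box, 80 by 60 by 45 mm.
- lamp: Bystander: black bicycle lamp, 80 mm long, 44 mm high.
Mind the look-alikes: they are no part of the job. What is meant by the key is not orange, and is the larger of those in its own colour. There is more than one size of the levers; the one meant has the size given above.

How it is judged (in metres and radians):
On the way, in this order (a step that is already met when the one before it is completed fails the run):
1. the lever stack is pressed home in its cutout while the flap is open (z of levers in the frame of lever_nest below 0.0035 m and horizontal distance between levers and lever_nest below 0.009 m and angle between the x axis of levers and the x axis of case, either way round below 0.1 rad and angle between levers's own z axis and vertical below 0.07 rad and value of joint flap above 0.8 rad), for 0.2 s.
2. the flap is shut over the stack (value of joint flap below 0.06 rad and z of levers in the frame of lever_nest below 0.0035 m and horizontal distance between levers and lever_nest below 0.009 m and angle between the x axis of levers and the x axis of case, either way round below 0.1 rad and angle between levers's own z axis and vertical below 0.07 rad), for 0.2 s.
3. the key's blade is in the slot of the cam, which is not yet turned (horizontal distance between key and cam_slot below 0.008 m and z of key_tip in the frame of cam_slot below -0.006 m and angle between the x axis of key and the x axis of cam_slot, either way round below 0.3 rad and value of joint cam below 0.6 rad), for 0.05 s.
4. the cam is turned to its stop with the key's blade in the slot, the flap shut (horizontal distance between key and cam_slot below 0.008 m and z of key_tip in the frame of cam_slot below -0.006 m and angle between the x axis of key and the x axis of cam_slot, either way round below 0.3 rad and value of joint cam above 1.4 rad and value of joint flap below 0.06 rad), for 0.1 s.
5. the key is pressed home in its own cutout (z of key in the frame of key_nest below 0.0035 m and horizontal distance between key and key_nest below 0.009 m and angle between the x axis of key and the x axis of case, either way round below 0.1 rad and angle between key's own z axis and vertical below 0.07 rad), for 0.2 s.
At the end, for the whole second after the job is handed in: The lever stack and the key each lie level and pressed home in their own cutouts (underside within 3.5 mm of the cutout's floor, within 9 mm of its centre, along it within 0.1 rad), the flap is shut (below 0.06 rad), the cam is locked (above 1.4 of 1.57 rad), and all is at rest and released (all of step 2 and all of step 5 and value of joint cam above 1.4 rad and linear speed of each of levers, key below 0.02 m/s); the robot touches nothing.
It fails at once if a bystander is shifted by more than 50 mm (distance of any of wrench, mallet, lube, tin, tube_box, lamp from where it was at the start of the episode above 0.05 m).
It also fails if it takes over 72 s, if anything falls off the work surface, if the arm or the gripper's body presses on something with over 40 N, if the wrist force passes 120 N, or if a joint passes its speed limit or range.

## Working session

There is one attempt and no reset: what is moved stays moved. The work goes in short steps, Python scripts to look and compute and a tool call to move; the robot and the scene stay as the last step left them, time stands still between calls to the robot, and variables do not carry over. Pictures are saved under pics/ and viewed, about 8 in all and at most 12, crops included, and the job is handed in when it is done.

Besides the shell and the picture viewer there is one more tool, called after "Emit:" as a command line: name --argument value ..., lists and objects as JSON in quotes. move_arm: Moves the arm, as the interface text tells. Its arguments: {"type":"object","properties":{"rows":{"type":"array","items":{"type":"array","items":{"type":"array","items":{"type":"number"}}}},"squeeze":{"type":"number"}},"required":["rows"]}

```bash
ls; mkdir -p pics; cat > h.py <<'E'
import numpy as np, cv2
from scipy.spatial.transform import Rotation as R
from rig import sense, eyes, ctrl
def rot(q): return R.from_quat([q[1],q[2],q[3],q[0]]).as_matrix()
def cap(n): return eyes.capture(n)
def K(c):
    f=200/np.tan(np.radians(c["vertical_fov"])/2); return f
def ray(c,u,v):
    f=K(c); d=np.array([(u-c["cx"])/f,(v-c["cy"])/f]); s=d.copy()
    for _ in range(30): s=d/(1+c["k1"]*(s@s))
    return np.array(c["xyz"]), rot(c["attitude"])@np.array([s[0],s[1],1.])
def plane(c,u,v,z):
    o,d=ray(c,u,v); return o+d*(z-o[2])/d[2]
def proj(c,p):
    q=rot(c["attitude"]).T@(np.array(p)-c["xyz"]); s=q[:2]/q[2]; s=s*(1+c["k1"]*(s@s))
    return s*K(c)+[c["cx"],c["cy"]]
E
python3 - <<'E'
from h import *
s=sense(); print({k:np.round(v,3) for k,v in s.items()})
import pickle
for n in("scene","top","wrist"):
    c=cap(n); pickle.dump(c,open(f"pics/{n}0.pkl","wb")); cv2.imwrite(f"pics/{n}0.png",c["color"])
    print(n,{k:v for k,v in c.items() if k!="color"})
E
```

```text
pics
{'time_s': np.float64(0.0), 'joints': array([-1.474,  0.313,  1.498,  0.   ,  1.331, -0.223]), 'dq': array([ 0.001, -0.   ,  0.001, -0.   ,  0.001, -0.001]), 'tau': array([-0.0000e+00, -4.1226e+01, -2.5974e+01, -0.0000e+00,  4.0000e-03,
        0.0000e+00]), 'eef_pos': array([ 165.022, -498.13 ,  238.742]), 'ee_rot': array([-0.   ,  0.811, -0.586, -0.   ]), 'force': array([0.164, 0.038, 0.716]), 'wrist_torque': array([ 0.026,  0.063, -0.011]), 'grip_width': np.float64(1.0)}
scene {'vertical_fov': 46.639134739689396, 'cx': 316.7329760484798, 'cy': 209.93373518994667, 'k1': -0.026051575092549684, 'xyz': array([1510.63549997, -663.73136587, 1020.17605845]), 'attitude': array([-0.38557692,  0.79785634,  0.41822321, -0.19961225])}
top {'vertical_fov': 46.127050743851896, 'cx': 328.4779600724867, 'cy': 198.2436924347363, 'k1': 0.03926625892495703, 'xyz': array([ 278.40455406,   23.24079068, 1390.29443906]), 'attitude': array([ 0.06938591, -0.6606565 ,  0.74376209, -0.07440795])}
wrist {'vertical_fov': 63.67596360615428, 'cx': 320.9477007230037, 'cy': 190.70287502888468, 'k1': -0.052044557060611056, 'xyz': array([ 240.77871837, -473.1182328 ,  373.9513795 ]), 'attitude': array([ 0.12759119,  0.80044311, -0.57823154, -0.09305702])}
```

View pics/top0.png

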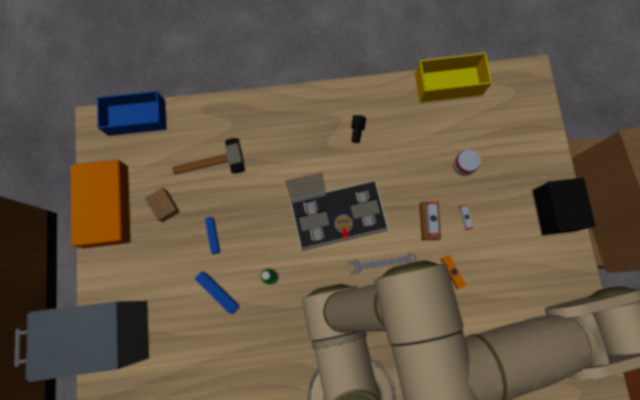

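View pics/scene0.png

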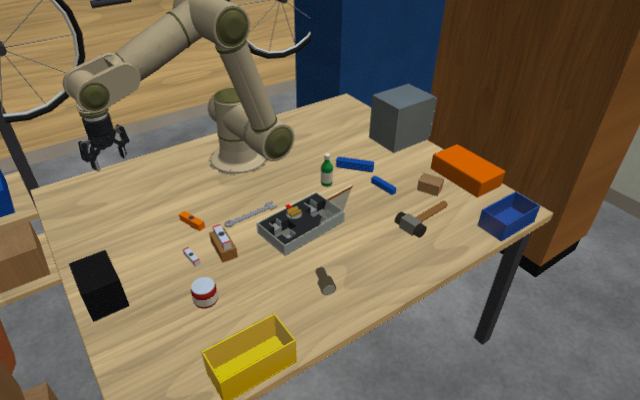

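Top view: blue candidates at (212,235) and (217,292). Silver keys at (431,220), which stands in the block, and (466,217). An orange decoy is at (453,271). The case is around (340,215), with the flap leaning back at (305,186) and the cam at (344,224). I'll measure these next.

```bash
cat > m.py <<'E'
from h import *
import pickle
c=pickle.load(open("pics/top0.pkl","rb")); im=c["color"]; hsv=cv2.cvtColor(im,cv2.COLOR_BGR2HSV)
def blobs(m,z,name,amin=15):
    n,l,st,_=cv2.connectedComponentsWithStats(m.astype(np.uint8))
    for i in range(1,n):
        if st[i,4]<amin: continue
        v,u=np.nonzero(l==i); P=np.array([plane(c,a,b,z)[:2] for a,b in zip(u,v)],np.float32)
        r=cv2.minAreaRect(P); print(name,"px",round(u.mean()),round(v.mean()),"n",len(u),"xy",np.round(P.mean(0)),"rect",np.round(r[0]),np.round(r[1]),round(r[2],1))
H,S,V=hsv[...,0],hsv[...,1],hsv[...,2]
roi=np.zeros(H.shape,bool); roi[100:320,140:500]=1
blobs(roi&(H>100)&(H<125)&(S>150),20,"blue",50)
blobs(roi&((H<8)|(H>172))&(S>120)&(V>80),50,"red",4)
blobs(roi&(V<75)&(S<90),40,"dark",100)
A=im[175:295,185:305]; B=im[165:285,285:405]; C=im[180:300,400:520]
cv2.imwrite("pics/crop1.png",np.hstack([cv2.resize(a,(400,400),interpolation=cv2.INTER_CUBIC) for a in (A,B)]))
cv2.imwrite("pics/crop2.png",cv2.resize(C,(480,480),interpolation=cv2.INTER_CUBIC))
E
python3 m.py
```

```text
blue px 152 115 n 735 xy [886. 506.] rect [887. 505.] [73. 99.] 87.6
blue px 212 235 n 254 xy [492. 348.] rect [492. 349.] [105.  21.] 6.4
blue px 217 292 n 560 xy [326. 345.] rect [327. 346.] [148.  29.] 40.2
red px 458 164 n 19 xy [ 611. -393.] rect [ 611. -393.] [37.  9.] 18.3
red px 432 203 n 19 xy [ 506. -299.] rect [ 506. -298.] [26.  3.] 83.2
red px 344 233 n 56 xy [447. -36.] rect [448. -36.] [14. 29.] 82.9
red px 470 228 n 4 xy [ 420. -396.] rect [ 420. -396.] [9. 0.] 83.3
red px 433 234 n 23 xy [ 416. -288.] rect [ 415. -287.] [29.  6.] 83.3
dark px 357 126 n 227 xy [ 767. -116.] rect [ 764. -112.] [36. 83.] 65.2
dark px 236 155 n 238 xy [719. 257.] rect [723. 260.] [105.  40.] 6.4
dark px 339 213 n 2745 xy [508. -27.] rect [505. -26.] [144. 251.] 6.6
dark px 452 293 n 162 xy [ 245. -314.] rect [ 250. -314.] [153.   9.] 5.6
dark px 143 310 n 136 xy [301. 546.] rect [302. 545.] [19. 51.] 88.3
```

```bash
python3 -c "
import cv2,numpy as np
a=cv2.imread('pics/crop1.png');b=cv2.resize(cv2.imread('pics/crop2.png'),(400,400))
cv2.imwrite('pics/c3.png',np.hstack([a[:,:400],b]))"
```

```text
(no output)
```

View pics/c3.png

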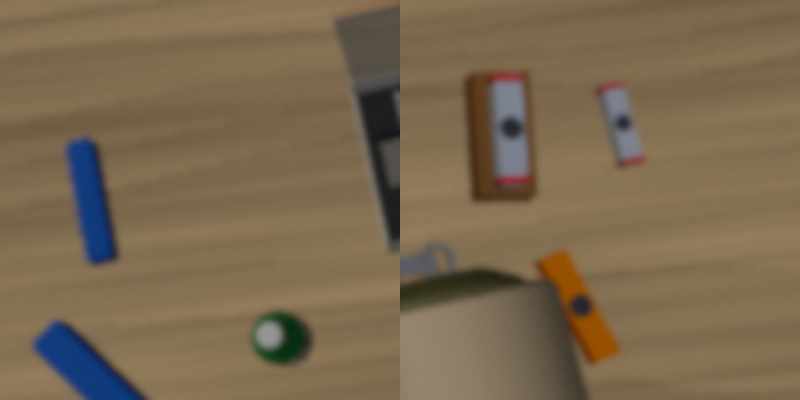

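The small blue bar measures about 105×21 mm on its mask, so it is the 110×24 stack; the other is 150×29. The key meant is the larger silver one, standing in the block. I'll move over the case for a close look, with the wrist camera on the robot side.

```bash
cat >> h.py <<'E'
def pose():
    s=sense(); M=rot(s["ee_rot"]); return s,np.array(s["eef_pos"]),M,np.degrees(np.arctan2(M[1,0],M[0,0]))
def go(x,y,z,a=None):
    s,p,M,a0=pose(); d=M.T@(np.array([x,y,z])-p); r=0 if a is None else ((a0-a+180)%360-180)/6
    print("GO dxyz",np.round(d,1),"roll",round(r,2),"| now",np.round(p,1),"a",round(a0,1),"tilt",np.round(np.degrees(np.arccos(-M[2,2])),2))
def st():
    s,p,M,a0=pose(); print("t",round(float(s["time_s"]),2),"p",np.round(p,1),"a",round(a0,2),"F",np.round(s["force"],1),"w",round(float(s["grip_width"]),3),"j",np.round(s["joints"],2))
E
python3 - <<'E'
from h import *
import pickle
c=pickle.load(open("pics/wrist0.pkl","rb")); s,p,M,a=pose()
print("cam in tool",M.T@(np.array(c["xyz"])-p),"\n",M.T@rot(c["attitude"]))
go(430,100,260,96.5)
E
```

```text
cam in tool [-1.18825757e-01 -7.98576657e+01 -1.35055486e+02] 
 [[ 9.99999789e-01 -2.59077116e-04 -5.96035467e-04]
 [ 4.32134210e-04  9.50064940e-01  3.12051957e-01]
 [ 4.85426879e-04 -3.12052149e-01  9.50064851e-01]]
GO dxyz [-484.6 -439.6  -20.6] roll -28.03 | now [ 165.  -498.2  238.9] a -71.7 tilt 0.05
```

Emit:
move_arm --rows '[[[-162,-147,-20,-9,1],[-324,-294,-20,-18,1],[-485,-440,-20,-28,1],[-485,-440,-20,-28,1],[-485,-440,-20,-28,1],[-485,-440,-20,-28,1],[-485,-440,-20,-28,1],[-485,-440,-20,-28,1],[-485,-440,-20,-28,1],[-485,-440,-20,-28,1],[-485,-440,-20,-28,1],[-485,-440,-20,-28,1]]]' --squeeze 60

```text
time_s: 1.65
eef_pos: [430.4, 102.3, 259.0]
ee_rot: [-0.001, 0.876, 0.483, -0.0]
force: [-0.3, 0.2, -0.4]
grip_width: 1.0
```

```bash
python3 -c "
from h import *
st();go(430,100,260,96.5)"
```

```text
t 1.65 p [430.4 102.3 259. ] a 57.78 F [-0.3  0.2 -0.4] w 1.0 j [-0.03  0.11  1.69  0.    1.33 -1.04]
GO dxyz [-2.2  0.9 -1. ] roll -6.45 | now [430.4 102.3 259. ] a 57.8 tilt 0.07
```

Emit:
move_arm --rows '[[[0,0,-1,-2,1],[0,0,-1,-4,1],[0,0,-1,-6.5,1],[0,0,-1,-6.5,1],[0,0,-1,-6.5,1]]]'

```text
time_s: 2.28
eef_pos: [430.3, 102.3, 259.8]
ee_rot: [-0.001, 0.664, 0.747, 0.0]
force: [0.4, 0.0, -0.6]
grip_width: 1.002
```

```bash
python3 -c "
from h import *
import pickle
st();c=cap('wrist');pickle.dump(c,open('pics/w1.pkl','wb'));cv2.imwrite('pics/w1.png',c['color'])"
```

```text
t 2.27 p [430.3 102.3 259.8] a 96.71 F [ 0.4  0.  -0.6] w 1.002 j [-0.03  0.11  1.69  0.    1.34 -1.72]
```

View pics/w1.png

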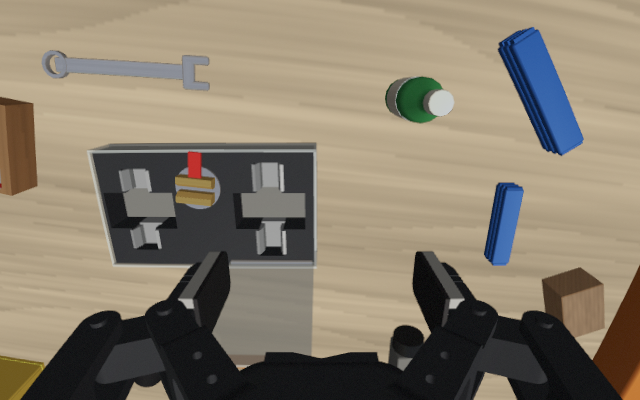

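The wrist view shows the case with corners near (90,151), (316,144), (315,266) and (113,266). The lever cutout is centred near (272,207), the cam at (196,191), and the lever stack at (504,223). I'll fit the case pose from the outline and check it against the cam.

```bash
cat > m2.py <<'E'
from h import *
import pickle,sys
c=pickle.load(open(sys.argv[1] if len(sys.argv)>1 else "pics/w1.pkl","rb")); im=c["color"]; hsv=cv2.cvtColor(im,cv2.COLOR_BGR2HSV)
H,S,V=[hsv[...,i].astype(int) for i in range(3)]
# case outline: low saturation (grey) vs wood
roi=np.zeros(H.shape,np.uint8); roi[135:285,75:335]=1
dark=((V<85)&(roi>0)).astype(np.uint8); dark=cv2.morphologyEx(dark,cv2.MORPH_CLOSE,np.ones((31,31)));
dark[268:]=0
cs=max(cv2.findContours(dark,cv2.RETR_EXTERNAL,cv2.CHAIN_APPROX_NONE)[0],key=cv2.contourArea)
P=np.array([plane(c,u,v,40)[:2] for u,v in cs[:,0]],np.float32); r=cv2.minAreaRect(P)
print("foam",r, "approx px",cv2.approxPolyDP(cs,6,True)[:,0].tolist())
for z,px in((44,[(90,151),(316,144),(315,266),(113,266)]),):
    Q=[plane(c,u,v,z)[:2] for u,v in px]; print("rim",np.round(Q,1),[round(float(np.linalg.norm(Q[i]-Q[(i+1)%4])),1) for i in range(4)])
br=((H>10)&(H<30)&(S>80)&(roi>0)); br[:165]=0;br[220:]=0
n,l,s_,ce=cv2.connectedComponentsWithStats(br.astype(np.uint8))
for i in range(1,n):
    if s_[i,4]>40: print("brass",ce[i],s_[i],"world",np.round(plane(c,*ce[i],57),1))
bl=((H>100)&(H<125)&(S>120)); n,l,s_,ce=cv2.connectedComponentsWithStats(bl.astype(np.uint8))
for i in range(1,n):
    if s_[i,4]>200: 
        v,u=np.nonzero(l==i); P=np.array([plane(c,a,b,26)[:2] for a,b in zip(u,v)],np.float32); print("blue",ce[i],cv2.minAreaRect(P))
x0,y0=80,135; cv2.imwrite("pics/crop4.png",cv2.resize(im[135:285,80:330],(800,480),interpolation=cv2.INTER_CUBIC))
x=im[170:275,475:530]; cv2.imwrite("pics/crop5.png",cv2.resize(x,None,fx=5,fy=5,interpolation=cv2.INTER_CUBIC))
E
python3 m2.py
```

```text
foam ((506.62103271484375, -25.444549560546875), (155.51443481445312, 253.9143524169922), 6.398402214050293) approx px [[93, 154], [117, 262], [313, 261], [312, 146], [125, 146]]
rim [[ 448.1 -158.7]
 [ 411.9   95.1]
 [ 563.7  110.9]
 [ 596.1 -145.2]] [256.3, 152.7, 258.1, 148.6]
brass [194.85037406 181.57107232] [175 175  40  14 401] world [466.1 -33.1  57. ]
brass [194.72015656 197.40117417] [175 190  40  16 511] world [484.8 -33.4  57. ]
blue [540.57577465  90.44131455] ((328.5500793457031, 343.5306091308594), (155.75982666015625, 47.08283233642578), 40.50091552734375)
blue [502.95859413 222.54742417] ((489.935791015625, 342.77935791015625), (112.77169799804688, 35.47360610961914), 6.380697727203369)
```

View pics/crop4.png

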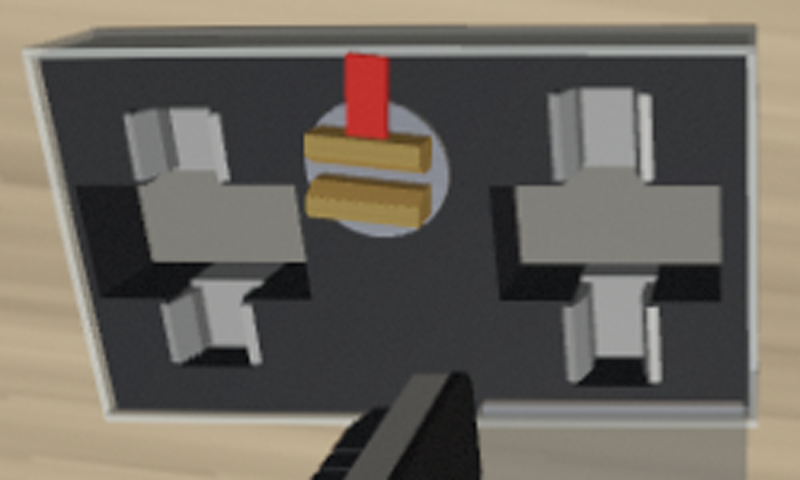

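```bash
cat > fit.py <<'E'
from h import *
import pickle
c=pickle.load(open("pics/w1.pkl","rb"))
T=[(490,185,-23,32.5,40),(722,186,-23,116.5,40),(722,301,23,116.5,40),(502,299,23,32.5,40),
(77,186,-23,-123.5,40),(105,296,23,-123.5,40),(310,298,23,-39.5,40),(295,186,-23,-39.5,40),
(25,48,-75,-130,44),(757,47,-75,130,44),(757,425,75,130,44),(105,415,75,-130,44)]
W=np.array([plane(c,u/3.2+80,v/3.2+135,z)[:2] for u,v,_,_,z in T]); L=np.array([t[2:4] for t in T])
def fit(W,L):
    wm,lm=W.mean(0),L.mean(0); U,s,Vt=np.linalg.svd((L-lm).T@(W-wm)); Rm=(U@Vt).T
    return wm-Rm@lm,Rm
for n,k in(("notch",slice(0,8)),("rim",slice(8,12)),("all",slice(0,12))):
    t,Rm=fit(W[k],L[k]); print(n,np.round(t,1),"yaw",round(np.degrees(np.arctan2(Rm[1,0],Rm[0,0])),2),"res",np.round((W[k]-L[k]@Rm.T-t),1).tolist())
for n,p in(("lever",(0,74.5)),("cam",(-30,-7)),("key",(0,-81.5)),("hinge?",(75,74.5))): print(n,np.round(t+Rm@p,1))
print("cam px pred",proj(c,[*(t+Rm@(-30,-7)),57]))
# lever top-face
for u,v in [(498,183),(521,184)]: pass
E
python3 fit.py
```

```text
notch [507.1 -24. ] yaw 6.59 res [[0.0, -0.2], [0.2, 0.5], [0.1, -0.1], [-0.5, 0.4], [0.7, -0.0], [-0.8, 1.4], [-0.3, -1.4], [0.6, -0.5]]
rim [506.4 -24.2] yaw 6.33 res [[1.1, 0.5], [0.6, -0.3], [-0.5, -0.1], [-1.1, -0.1]]
all [506.9 -24.1] yaw 6.44 res [[0.2, -0.2], [0.2, 0.5], [0.0, -0.1], [-0.4, 0.6], [1.2, -0.0], [-0.2, 1.6], [0.0, -1.3], [0.9, -0.5], [0.3, 0.5], [0.3, -0.3], [-0.7, -0.4], [-1.8, -0.4]]
lever [498.5  50. ]
cam [477.8 -34.4]
key [ 516.  -105.1]
hinge? [573.   58.4]
cam px pred [193.74865788 191.43734446]
```

View pics/crop5.png

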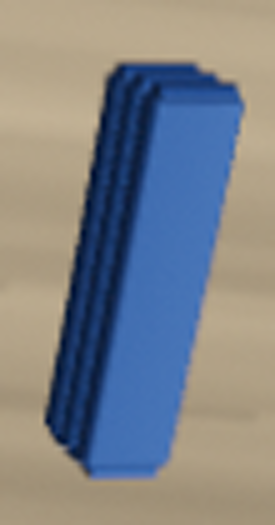

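```bash
cat >> fit.py <<'E'
W=np.array([plane(c,u/5+475,v/5+170,26)[:2] for u,v in((155,85),(243,88),(165,475),(88,472))]);L=np.array([(-55,-12),(-55,12),(55,12),(55,-12)])
t,Rm=fit(W,L); y=np.degrees(np.arctan2(Rm[1,0],Rm[0,0])); print("LEVER",np.round(t,1),y,np.round(W-L@Rm.T-t,1).tolist())
go(t[0],t[1],110,y+90)
E
python3 fit.py|tail -2
```

```text
LEVER [492.4 350.3] 7.281149681488058 [[0.3, 0.6], [1.4, -0.6], [0.0, -1.1], [-1.8, 1.2]]
GO dxyz [238.9  90.3 150.1] roll -0.11 | now [430.4 102.3 259.9] a 96.6 tilt 0.08
```

Emit:
move_arm --rows '[[[60,23,20,0,1],[120,45,50,0,1],[180,68,100,0,1],[239,90,150,0,1],[239,90,190,0,0.6],[239,90,220,0,0.4],[239,90,246,0,0.2],[239,90,247,0,0.2],[239,90,247,0,0.1],[239,90,247,0,0]]]'

```text
time_s: 3.58
eef_pos: [492.7, 350.6, 14.7]
ee_rot: [-0.0, 0.665, 0.747, 0.001]
force: [0.6, 0.3, 0.1]
grip_width: 0.5
```

```bash
python3 -c "
from h import *
import pickle
st();go(492.4,350,12,96.9)"
```

```text
t 3.58 p [492.7 350.6  14.7] a 96.59 F [0.6 0.3 0.1] w 0.5 j [ 0.42  0.73  1.46  0.    0.94 -1.26]
GO dxyz [-0.6 -0.3  2.7] roll -0.05 | now [492.7 350.6  14.7] a 96.6 tilt 0.15
```

Emit:
move_arm --rows '[[[0,0,3,0,-0.3],[0,0,3,0,-0.7],[0,0,3,0,-1],[0,0,3,0,-1],[0,0,3,0,-1],[0,0,3,0,-1],[0,0,-10,0,-1],[0,0,-40,0,-1],[0,0,-80,0,-1],[0,0,-110,0,-1],[0,0,-110,0,-1]]]' --squeeze 80

```text
time_s: 4.95
eef_pos: [493.4, 350.8, 127.2]
ee_rot: [0.001, 0.665, 0.747, 0.003]
force: [0.1, -1.4, -1.9]
grip_width: 0.266
```

```bash
python3 -c "
from h import *
import pickle
st();go(498.4,50,125,96.5)
c=cap('wrist');pickle.dump(c,open('pics/w2.pkl','wb'));cv2.imwrite('pics/w2.png',c['color'])"
```

```text
t 4.95 p [493.4 350.8 127.2] a 96.59 F [ 0.1 -1.4 -1.9] w 0.266 j [ 0.42  0.59  1.39  0.    1.16 -1.26]
GO dxyz [-299.4  -29.6    1. ] roll 0.02 | now [493.4 350.8 127.2] a 96.6 tilt 0.4
```

View pics/w2.png

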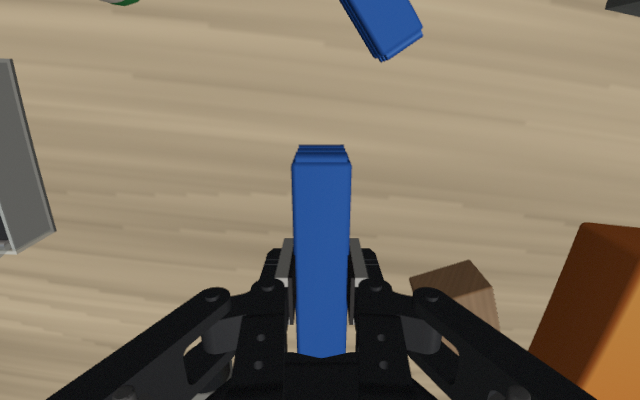

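```bash
python3 -c "
from h import *
import pickle
c=pickle.load(open('pics/w2.pkl','rb')); s,p,M,a=pose()
for u,v in((322,163),(292,165),(351,165),(297,357),(347,357),(322,148)):
    for z in (14,): print((u,v),np.round(M.T@(plane(c,u,v,p[2]+z)-p),1))
go(498.4,50,125,96.5)"
```

```text
(322, 163) [  0.8 -50.7 -14.1]
(292, 165) [-11.  -49.9 -14.2]
(351, 165) [ 12.1 -49.9 -14.1]
(297, 357) [-11.5  47.5 -13.9]
(347, 357) [ 13.2  47.6 -13.8]
(322, 148) [  0.8 -56.7 -14.2]
GO dxyz [-299.1  -28.7   -0.6] roll 0.01 | now [492.6 350.4 125.2] a 96.6 tilt 0.2
```

Emit:
move_arm --rows '[[[-60,-6,0,0,-1],[-120,-12,0,0,-1],[-180,-18,0,0,-1],[-240,-23,0,0,-1],[-299,-29,0,0,-1],[-299,-29,10,0,-1],[-299,-29,30,0,-1],[-299,-29,50,0,-1],[-299,-29,60,0,-1],[-299,-29,60,0,-1],[-299,-29,60,0,-1]]]'

```text
time_s: 6.38
eef_pos: [498.5, 50.4, 64.8]
ee_rot: [0.0, 0.665, 0.747, 0.002]
force: [1.4, -0.2, -1.2]
grip_width: 0.262
```

```bash
python3 -c "
from h import *
import pickle
st();go(498.4,50,52,96.5)
c=cap('wrist');pickle.dump(c,open('pics/w3.pkl','wb'));cv2.imwrite('pics/w3.png',c['color'][100:400,150:500])"
```

```text
t 6.38 p [498.5  50.4  64.8] a 96.61 F [ 1.4 -0.2 -1.2] w 0.262 j [-0.13  0.48  1.77  0.    0.89 -1.82]
GO dxyz [-0.5 -0.2 12.8] roll 0.02 | now [498.5  50.4  64.8] a 96.6 tilt 0.23
```

View pics/w3.png

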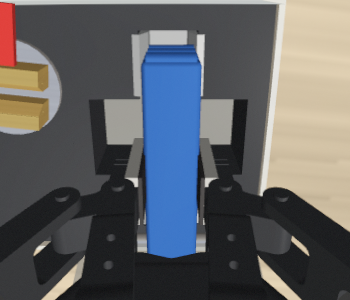

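The lever sits centred over its cutout: the lips span 133–206 px and the bar 142–200. Pressing in.

Emit:
move_arm --rows '[[[0,0,10,0,-1],[0,0,18,0,-1],[0,0,26,0,-1],[0,0,32,0,-1],[0,0,37,0,-1],[0,0,39,0,-1],[0,0,39,0,-1]]]'

```text
time_s: 7.3
eef_pos: [499.7, 49.7, 28.4]
ee_rot: [0.002, 0.665, 0.747, 0.002]
force: [-10.1, -4.4, 32.6]
grip_width: 0.265
```

```bash
python3 -c "
from h import *
st();go(498.4,50,28,96.5)"
```

```text
t 7.3 p [499.7  49.7  28.4] a 96.62 F [-10.1  -4.4  32.6] w 0.265 j [-0.14  0.54  1.79  0.    0.81 -1.82]
GO dxyz [ 0.4 -1.3  0.3] roll 0.02 | now [499.7  49.7  28.4] a 96.6 tilt 0.35
```

Emit:
move_arm --rows '[[[0,0,0,0,-0.3],[0,0,0,0,-0.15],[0,0,0,0,-0.1],[0,0,-10,0,-0.1],[0,0,-30,0,-0.1],[0,0,-45,0,-0.5],[0,0,-45,0,-1],[0,0,-45,0,-1],[0,0,-45,0,-1]]]'

```text
time_s: 8.43
eef_pos: [499.1, 49.7, 72.7]
ee_rot: [0.001, 0.665, 0.747, 0.002]
force: [0.7, 0.4, -0.7]
grip_width: -0.002
```

```bash
python3 -c "
from h import *
import pickle
st()
c=cap('wrist');pickle.dump(c,open('pics/w4.pkl','wb'));cv2.imwrite('pics/w4.png',c['color'][:,100:550])"
```

```text
t 8.43 p [499.1  49.7  72.7] a 96.62 F [ 0.7  0.4 -0.7] w -0.002 j [-0.14  0.46  1.77  0.    0.91 -1.82]
```

View pics/w4.png

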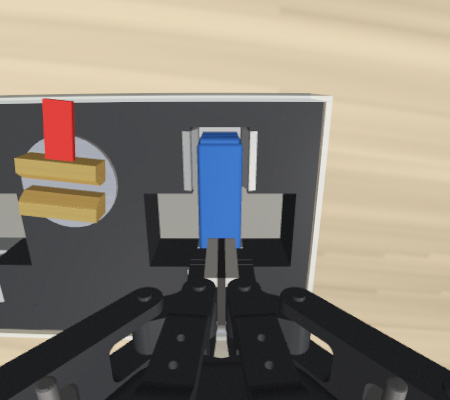

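The lever is in the cutout. I'll press its top with shut fingers to confirm it is home; contact is expected at TCP z≈50.

Emit:
move_arm --rows '[[[0,0,15,0,-1],[0,0,21,0,-1],[0,0,24,0,-1],[0,0,25,0,-1],[0,0,25,0,-1]]]'

```text
time_s: 9.1
eef_pos: [498.6, 49.8, 49.9]
ee_rot: [0.001, 0.665, 0.747, 0.001]
force: [-15.6, 0.2, 34.6]
grip_width: 0.001
```

```bash
python3 -c "
from h import *
st()"
```

```text
t 9.1 p [498.6  49.8  49.9] a 96.66 F [-15.6   0.2  34.6] w 0.001 j [-0.14  0.5   1.78  0.    0.86 -1.82]
```

The lever top was felt at z≈41.9, where home is 42, so it is seated. Next I need the flap's opening angle from the first images.

```bash
python3 - <<'E'
from h import *
import pickle
from scipy.optimize import brentq
C=np.array([507,-24.1]);y=np.radians(6.5);Rm=np.array([[np.cos(y),-np.sin(y)],[np.sin(y),np.cos(y)]])
ims=[]
for n,z in(("top0",44),("scene0",44)):
    c=pickle.load(open(f"pics/{n}.pkl","rb"))
    for th in np.arange(1.5,2.06,.1):
        E=[proj(c,[*(C+Rm@(73-130*np.cos(th),yy)),44+130*np.sin(th)]) for yy in(22.5,126.5)]; print(n,round(th,2),np.round(E,1).tolist())
    im=c["color"]; k=im[150:230,270:400] if n=="top0" else im[170:260,250:380]
    ims.append(cv2.resize(k,(400,270),interpolation=cv2.INTER_CUBIC) if n=="top0" else cv2.resize(k,(390,270),interpolation=cv2.INTER_CUBIC))
cv2.imwrite("pics/flap.png",np.hstack(ims))
E
```

```text
top0 1.5 [[324.6, 184.2], [286.4, 193.0]]
top0 1.6 [[323.5, 179.6], [285.3, 188.3]]
top0 1.7 [[322.4, 175.1], [284.3, 183.8]]
top0 1.8 [[321.3, 170.8], [283.4, 179.5]]
top0 1.9 [[320.3, 166.8], [282.6, 175.4]]
top0 2.0 [[319.3, 163.1], [281.8, 171.6]]
scene0 1.5 [[319.5, 191.1], [343.8, 178.5]]
scene0 1.6 [[322.3, 193.0], [346.6, 180.2]]
scene0 1.7 [[325.1, 195.1], [349.4, 182.3]]
scene0 1.8 [[327.9, 197.6], [352.2, 184.6]]
scene0 1.9 [[330.6, 200.5], [355.0, 187.3]]
scene0 2.0 [[333.3, 203.5], [357.6, 190.2]]
```

View pics/flap.png

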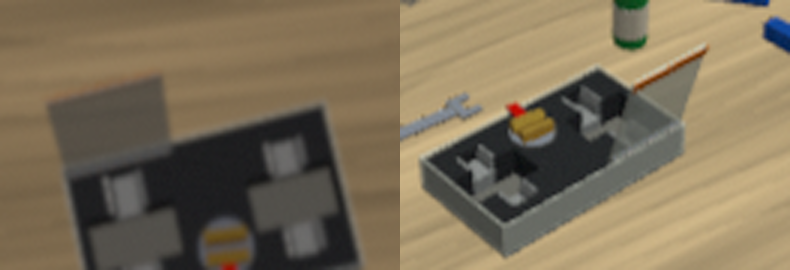

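Flap edge: top (286,180)–(323,173), scene (328,199)–(352,186). Both give an opening of about 1.8 rad, so the edge is at case x≈103, z≈171. I'll go over and behind it, then sweep it forward.

Emit:
move_arm --rows '[[[0,0,-50,0,-1],[0,0,-110,0,-1],[0,0,-170,0,-1],[0,0,-200,0,-1],[0,45,-205,0,-1],[0,90,-205,0,-1],[0,135,-205,0,-1],[0,137,-190,0,-1],[0,137,-140,0,-1],[0,137,-90,0,-1],[0,137,-78,0,-1],[0,137,-78,0,-1]]]'

```text
time_s: 10.6
eef_pos: [634.4, 65.6, 128.9]
ee_rot: [0.001, 0.665, 0.747, 0.001]
force: [-0.9, 0.3, 0.5]
grip_width: 0.001
```

```bash
python3 -c "
from h import *
st();go(632.7,65.2,128,96.5)"
```

```text
t 10.6 p [634.4  65.6 128.9] a 96.66 F [-0.9  0.3  0.5] w 0.001 j [-0.08  0.65  1.27  0.    1.22 -1.77]
GO dxyz [-0.2 -1.8  0.9] roll 0.03 | now [634.4  65.6 128.9] a 96.7 tilt 0.2
```

Emit:
move_arm --rows '[[[0,-15,0,0,-1],[0,-28,0,0,-1],[0,-40,0,0,-1],[0,-52,0,0,-1],[0,-64,0,0,-1],[0,-76,0,0,-1],[0,-88,0,0,-1],[0,-100,0,0,-1],[0,-112,0,0,-1],[0,-124,0,0,-1],[0,-136,0,0,-1],[0,-140,0,0,-1]]]'

```text
time_s: 12.1
eef_pos: [494.7, 49.3, 128.6]
ee_rot: [0.001, 0.665, 0.747, 0.001]
force: [-0.1, 0.5, -0.1]
grip_width: -0.001
```

```bash
python3 -c "
from h import *
st()
c=cap('scene');cv2.imwrite('pics/s5.png',cv2.resize(c['color'][100:280,200:440],None,fx=3,fy=3,interpolation=cv2.INTER_CUBIC))"
```

```text
t 12.1 p [494.7  49.3 128.6] a 96.66 F [-0.1  0.5 -0.1] w -0.001 j [-0.14  0.37  1.73  0.    1.04 -1.83]
```

View pics/s5.png

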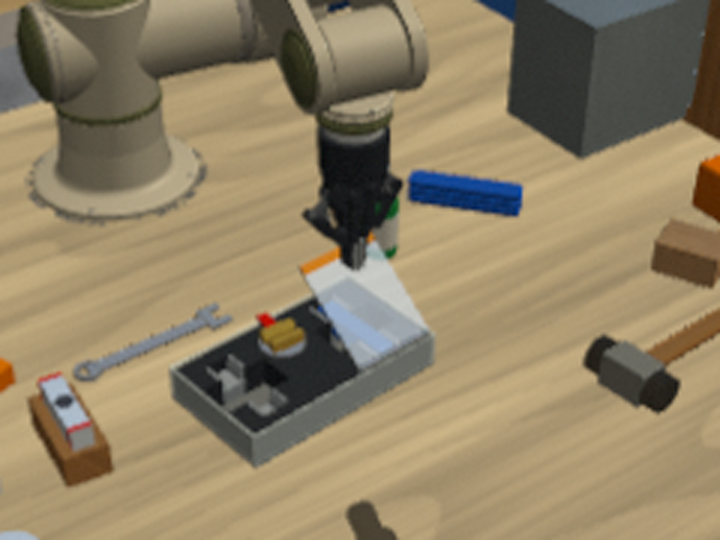

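The flap is at about 0.7 rad and leaning forward, with the fingertips on it. I'll push it a little farther and then press it shut from above.

Emit:
move_arm --rows '[[[0,-12,0,0,-1],[0,-24,0,0,-1],[0,-36,0,0,-1],[0,-40,0,0,-1],[0,-40,0,0,-1],[0,-40,0,0,-1],[0,-40,20,0,-1],[0,-40,40,0,-1],[0,-40,58,0,-1],[0,-40,68,0,-1],[0,-40,73,0,-1],[0,-40,73,0,-1]]]'

```text
time_s: 13.65
eef_pos: [455.3, 44.7, 56.0]
ee_rot: [0.001, 0.665, 0.747, 0.001]
force: [-3.2, 0.8, 3.6]
grip_width: 0.001
```

```bash
python3 -c "
from h import *
st()"
```

```text
t 13.65 p [455.3  44.7  56. ] a 96.67 F [-3.2  0.8  3.6] w 0.001 j [-0.16  0.42  1.9   0.    0.82 -1.85]
```

The flap is shut: contact at z≈48, as it should be. On to the key. I'll go above it and measure its red ends.

```bash
python3 -c "
from h import *
go(425,-290,200,83)"
```

```text
GO dxyz [-328.9  -68.5 -144.4] roll 2.28 | now [455.3  44.7  56. ] a 96.7 tilt 0.18
```

Emit:
move_arm --rows '[[[0,0,-50,0,-1],[0,0,-110,0,-1],[-55,-11,-144,0.5,-0.5],[-110,-22,-144,1,0],[-165,-33,-144,1.5,0],[-220,-45,-144,2,0],[-275,-57,-144,2.3,0],[-329,-68,-144,2.3,0],[-329,-68,-144,2.3,0],[-329,-68,-144,2.3,0],[-329,-68,-144,2.3,0]]]'

```text
time_s: 15.02
eef_pos: [425.8, -289.0, 199.9]
ee_rot: [0.001, 0.749, 0.662, 0.001]
force: [0.5, -0.8, 0.4]
grip_width: 0.501
```

```bash
cat > key.py <<'E'
from h import *
import pickle
st(); c=cap("wrist"); pickle.dump(c,open("pics/w6.pkl","wb")); im=c["color"]; cv2.imwrite("pics/w6.png",im)
hsv=cv2.cvtColor(im,cv2.COLOR_BGR2HSV); H,S,V=[hsv[...,i].astype(int) for i in range(3)]
def blobs(m,z,name,amin):
    n,l,s,ce=cv2.connectedComponentsWithStats(m.astype(np.uint8))
    for i in range(1,n):
        if s[i,4]<amin: continue
        v,u=np.nonzero(l==i); P=np.array([plane(c,a,b,z)[:2] for a,b in zip(u,v)],np.float32); r=cv2.minAreaRect(P)
        print(name,"px",np.round(ce[i]),s[i].tolist(),np.round(r[0],1),np.round(r[1],1),round(r[2],1))
blobs(((H<8)|(H>172))&(S>120)&(V>60),66,"red",30)
blobs((S<45)&(V>130),66,"silver",150)
blobs((H>5)&(H<25)&(S>110)&(V<190),40,"wood",1500)
E
python3 key.py
```

```text
t 15.03 p [ 425.8 -289.   199.9] a 82.95 F [ 0.5 -0.8  0.4] w 0.501 j [-0.83  0.32  1.59  0.    1.23 -2.27]
red px [591. 168.] [581, 153, 20, 32, 482] [443.4 -47.7] [28.8 15.5] 0.8
red px [323. 170.] [309, 167, 30, 7, 181] [ 415.8 -285.4] [25.   5.3] 82.9
red px [214. 182.] [202, 175, 24, 12, 97] [ 414.2 -382.1] [ 5.  23.2] 13.5
red px [234. 241.] [223, 232, 22, 14, 82] [ 473.  -375.8] [ 7.1 24. ] 23.0
red px [326. 260.] [313, 257, 26, 6, 139] [ 503.  -294.1] [23.8  5.4] 82.9
silver px [549.  65.] [539, 45, 28, 41, 614] [351.6 -91.7] [29.2 22.5] 2.5
silver px [452.  79.] [367, 59, 170, 48, 2771] [ 356.6 -174.1] [138.   25.4] 89.2
silver px [519. 186.] [456, 139, 184, 154, 828] [489.6 -80.9] [119.7 168.1] 6.6
silver px [625. 217.] [608, 163, 32, 108, 2840] [497.7  -5.2] [108.8  33.4] 10.7
silver px [325. 214.] [310, 173, 29, 84, 1932] [ 459.  -289.8] [24.6 81.3] 83.9
silver px [221. 212.] [203, 184, 37, 59, 900] [ 444.7 -382.3] [55.4 17.1] 5.7
silver px [571. 197.] [556, 185, 48, 27, 191] [473.7 -56.1] [46.2 24.2] 72.9
silver px [504. 207.] [488, 191, 38, 40, 539] [ 478. -124.] [51.7 25.6] 36.7
silver px [501. 259.] [488, 246, 25, 35, 384] [ 528.6 -123.8] [35.1 23.1] 13.1
silver px [570. 283.] [484, 263, 156, 42, 547] [563.9 -58.4] [  7.2 164.1] 6.8
silver px [211. 365.] [199, 351, 20, 29, 387] [ 618.8 -437.6] [21.2 41.6] 76.2
wood px [260.  48.] [218, 0, 80, 102, 2830] [ 307.1 -326.9] [91.8 26.5] 19.3
wood px [324. 192.] [297, 144, 53, 113, 2837] [ 455.8 -289.4] [ 48.7 116.3] 84.5
```

```bash
python3 -c "
from h import *
go(459.4,-289.8,51,84)"
```

```text
GO dxyz [  3.2  32.9 149. ] roll -0.17 | now [ 425.9 -289.1  199.9] a 83.0 tilt 0.19
```

Emit:
move_arm --rows '[[[3,33,20,-0.2,0],[3,33,70,-0.2,0],[3,33,115,-0.2,0],[3,33,140,-0.2,0],[3,33,148,-0.2,0],[3,33,149,-0.2,0],[3,33,149,-0.2,-0.5],[3,33,149,-0.2,-1],[3,33,149,-0.2,-1],[3,33,149,-0.2,-1],[3,33,149,-0.2,-1]]]'

```text
time_s: 16.45
eef_pos: [460.0, -290.4, 52.5]
ee_rot: [0.002, 0.742, 0.67, 0.002]
force: [0.2, 1.7, 5.7]
grip_width: 0.259
```

```bash
python3 -c "
from h import *
st()"
```

```text
t 16.45 p [ 460.  -290.4   52.5] a 84.16 F [0.2 1.7 5.7] w 0.259 j [-0.78  0.57  1.65  0.    0.92 -2.25]
```

Emit:
move_arm --rows '[[[0,0,-8,0,-1],[0,0,-25,0,-1],[0,0,-60,0,-1],[0,0,-100,0,-1],[0,0,-120,0,-1],[0,0,-120,0,-1]]]'

```text
time_s: 17.2
eef_pos: [459.9, -290.7, 174.6]
ee_rot: [0.004, 0.742, 0.67, 0.002]
force: [0.5, 0.6, -1.9]
grip_width: 0.26
```

```bash
cat > cam.py <<'E'
from h import *
import pickle,sys
for n in sys.argv[1:]:
    c=pickle.load(open(f"pics/{n}.pkl","rb")); hsv=cv2.cvtColor(c["color"],cv2.COLOR_BGR2HSV); H,S,V=[hsv[...,i].astype(int) for i in range(3)]
    pc=proj(c,[478,-34.4,57])
    yy,xx=np.mgrid[:400,:640]; near=np.hypot(xx-pc[0],yy-pc[1])<75; print(n,"pred px",np.round(pc,1))
    for nm,m,z in(("brass",(H>12)&(H<30)&(S>120),57),("red",((H<8)|(H>172))&(S>150)&(V>80),50)):
        k,l,s,ce=cv2.connectedComponentsWithStats((m&near).astype(np.uint8))
        for i in range(1,k):
            if s[i,4]<60: continue
            v,u=np.nonzero(l==i); P=np.array([plane(c,a,b,z)[:2] for a,b in zip(u,v)],np.float32); r=cv2.minAreaRect(P)
            print(" ",nm,np.round(ce[i],1),s[i].tolist(),"c",np.round(r[0],1),"sz",np.round(r[1],1),round(r[2],1),"bright mean",V[l==i].mean().round())
E
python3 cam.py w1 w4 w3
python3 - <<'E'
from h import *
st()
c=cap("wrist"); import pickle; pickle.dump(c,open("pics/w7.pkl","wb")); cv2.imwrite("pics/w7.png",c["color"])
s,p,M,a=pose(); hsv=cv2.cvtColor(c["color"],cv2.COLOR_BGR2HSV); H,S,V=[hsv[...,i].astype(int) for i in range(3)]
m=((H<8)|(H>172))&(S>120)&(V>60); k,l,s_,ce=cv2.connectedComponentsWithStats(m.astype(np.uint8))
for i in range(1,k):
    if s_[i,4]>60: print("red",np.round(ce[i]),s_[i].tolist(),"tool",np.round(M.T@(plane(c,*ce[i],p[2]+13.5)-p),1))
go(478,-34.4,140,3)
E
```

```text
w1 pred px [193.8 191.6]
  brass [194.8 181.5] [175, 175, 40, 14, 380] c [465.7 -33.6] sz [12.4 43.5] 0.7 bright mean 140.0
  brass [194.6 197.3] [176, 190, 38, 16, 471] c [484.6 -33.7] sz [15.4 42.1] 0.5 bright mean 138.0
  red [194.4 164.4] [188, 152, 14, 27, 341] c [449.2 -36.1] sz [29.5 14.7] 0.2 bright mean 184.0
w4 pred px [158.4 191.3]
  brass [167.5 168.7] [115, 153, 90, 32, 965] c [465.8 -33.4] sz [43.9 12.8] 89.9 bright mean 152.0
  brass [165.2 198.7] [119, 186, 86, 36, 1521] c [484.1 -33.3] sz [43.8 15.8] 89.9 bright mean 156.0
  red [159.1 138.2] [143, 117, 32, 45, 1301] c [452.7 -36.6] sz [15.5 22. ] 89.9 bright mean 219.0
w3 pred px [149.1 197.8]
  brass [158.6 173.6] [103, 157, 95, 34, 1078] c [465.7 -33.3] sz [44.3 12.9] 89.9 bright mean 150.0
  brass [156.3 205.2] [108, 192, 90, 38, 1711] c [484.1 -33.2] sz [16.2 44. ] 0.2 bright mean 155.0
  red [149.6 143.8] [132, 123, 35, 44, 1327] c [453.6 -36.5] sz [20.4 15.7] 0.5 bright mean 218.0
t 17.2 p [ 459.9 -290.7  174.6] a 84.17 F [ 0.5  0.6 -1.9] w 0.26 j [-0.78  0.41  1.54  0.    1.19 -2.25]
red [622. 143.] [610, 125, 24, 36, 604] tool [120.3 -60.  -14. ]
red [199. 149.] [185, 143, 28, 12, 127] tool [-47.7 -56.6 -13.8]
red [321. 181.] [290, 174, 63, 15, 883] tool [ -0.3 -43.9 -13.8]
red [221. 218.] [208, 209, 26, 15, 115] tool [-41.8 -27.6 -13.6]
red [321. 353.] [296, 351, 51, 7, 253] tool [ -0.3  44.8 -13.2]
GO dxyz [256.5  -7.7  32.7] roll 13.53 | now [ 459.4 -290.3  173. ] a 84.2 tilt 0.34
```

The slot lies along world y at 90.1°, so the cam starts at about 0.11 rad. The key is centred in the grip. Moving above the slot.

Emit:
move_arm --rows '[[[35,-1,33,1.5,-1],[70,-2,33,3,-1],[105,-3,33,5,-1],[140,-4,33,6.5,-1],[175,-5,33,8,-1],[210,-6,33,10,-1],[240,-7,33,11.5,-1],[257,-8,33,13,-1],[257,-8,33,14,-1],[257,-8,33,14,-1],[257,-8,33,14,-1]]]'

```text
time_s: 18.62
eef_pos: [477.5, -34.0, 139.2]
ee_rot: [0.001, 1.0, 0.002, 0.002]
force: [-0.3, 0.2, -1.7]
grip_width: 0.261
```

```bash
python3 - <<'E'
from h import *
import pickle
st(); go(478,-34.4,100,0.2)
c=cap("wrist"); pickle.dump(c,open("pics/w8.pkl","wb")); cv2.imwrite("pics/w8.png",c["color"])
E
python3 cam.py w8
```

```text
t 18.62 p [477.5 -34.  139.2] a 0.26 F [-0.3  0.2 -1.7] w 0.261 j [-0.32  0.32  1.77  0.    1.05 -0.32]
GO dxyz [ 0.3  0.3 39.2] roll 0.01 | now [477.5 -34.  139.2] a 0.3 tilt 0.28
w8 pred px [321.6 202.7]
  brass [275.5 155.8] [266, 141, 19, 27, 348] c [445.6   0.9] sz [11.4 17.3] 6.7 bright mean 184.0
  red [320.6 180.4] [289, 174, 64, 14, 885] c [477.2 -19.8] sz [45.8  9.8] 0.2 bright mean 181.0
  red [276.1 201.5] [262, 192, 29, 20, 564] c [444.1 -36.2] sz [21.3 15. ] 0.1 bright mean 175.0
```

Emit:
move_arm --rows '[[[0.5,1,15,0,-1],[0.5,1,30,0,-1],[0.5,1,42,0,-1],[0.5,1,50,0,-1],[0.5,1,56,0,-1],[0.5,1,61,0,-1],[0.5,1,63,0,-1],[0.5,1,63,0,-1]]]'

```text
time_s: 19.68
eef_pos: [478.5, -35.1, 76.4]
ee_rot: [0.001, 1.0, 0.002, 0.003]
force: [0.6, 0.3, -1.2]
grip_width: 0.265
```

```bash
python3 - <<'E'
from h import *
import pickle
st(); go(478,-35,75.5,0.2); print(sense()["wrist_torque"])
c=cap("wrist"); pickle.dump(c,open("pics/w9.pkl","wb")); cv2.imwrite("pics/w9.png",c["color"])
c=cap("scene"); pickle.dump(c,open("pics/s9.pkl","wb")); 
E
```

```text
t 19.68 p [478.5 -35.1  76.4] a 0.24 F [ 0.6  0.3 -1.2] w 0.265 j [-0.32  0.42  1.83  0.    0.89 -0.32]
GO dxyz [-0.5 -0.1  0.9] roll 0.01 | now [478.5 -35.1  76.4] a 0.2 tilt 0.31
[-0.03196834  0.03975322  0.04711214]
```

The blade is in the slot: the tip is at z≈46 with no contact force. Turning clockwise.

Emit:
move_arm --rows '[[[0,0,0,1.2,-1],[0,0,0,2.4,-1],[0,0,0,3.6,-1],[0,0,0,4.8,-1],[0,0,0,6,-1],[0,0,0,7.2,-1],[0,0,0,8.4,-1],[0,0,0,9.6,-1],[0,0,0,10.8,-1],[0,0,0,12,-1],[0,0,0,12,-1]]]'

```text
time_s: 21.15
eef_pos: [478.5, -35.2, 76.7]
ee_rot: [-0.001, 0.811, -0.586, 0.003]
force: [-0.6, -0.5, -2.3]
grip_width: 0.265
```

```bash
python3 - <<'E'
from h import *
st(); go(478,-35,75.5,-89.5); print(sense()["wrist_torque"])
E
```

```text
t 21.15 p [478.5 -35.2  76.7] a -71.7 F [-0.6 -0.5 -2.3] w 0.265 j [-0.32  0.42  1.83  0.    0.89  0.93]
GO dxyz [-0.3  0.4  1.2] roll 2.97 | now [478.5 -35.2  76.7] a -71.7 tilt 0.33
[-0.00204605  0.06743437  0.00920585]
```

Emit:
move_arm --rows '[[[0,0,0,1,-1],[0,0,0,2,-1],[0,0,0,2.6,-1],[0,0,0,3,-1],[0,0,0,3.2,-1],[0,0,0,3.2,-1]]]'

```text
time_s: 21.9
eef_pos: [478.5, -35.3, 76.7]
ee_rot: [0.001, -0.702, 0.712, -0.003]
force: [0.6, -1.0, -3.3]
grip_width: 0.262
```

```bash
python3 - <<'E'
from h import *
import pickle
st(); print(sense()["wrist_torque"])
c=cap("top");pickle.dump(c,open("pics/t10.pkl","wb"))
c=cap("wrist");pickle.dump(c,open("pics/w10.pkl","wb"))
E
python3 cam.py w10 t10
```

```text
t 21.9 p [478.5 -35.3  76.7] a -90.79 F [ 0.6 -1.  -3.3] w 0.262 j [-0.32  0.42  1.83 -0.    0.89  1.27]
[-0.24381709  0.01830802  0.16377477]
w10 pred px [319.4 243.2]
  red [320.5 180.9] [289, 174, 64, 14, 839] c [510.9 -35.5] sz [33.2  7.1] 89.2 bright mean 216.0
  red [263.7 243.8] [245, 231, 47, 29, 853] c [473.6  -5.3] sz [15.  28.1] 8.1 bright mean 208.0
t10 pred px [342.5 222.3]
```

The tongue now points to 98° (the case's y is at 96.5°), so the cam is at about 1.55 rad and against its stop. I'll lift the key out and carry it over its cutout.

```bash
python3 - <<'E'
from h import *
go(516.2,-105,70,-83.5)
E
```

```text
GO dxyz [ 69.2 -38.6   7. ] roll -1.22 | now [478.5 -35.2  76.7] a -90.8 tilt 0.34
```

Emit:
move_arm --rows '[[[0,0,0,-0.7,-1],[0,0,-12,-0.7,-1],[0,0,-25,-0.7,-1],[0,0,-40,-0.7,-1],[0,0,-48,-0.7,-1],[0,0,-48,-0.7,-1]]]'

```text
time_s: 22.75
eef_pos: [478.5, -35.2, 125.4]
ee_rot: [-0.001, 0.728, -0.686, 0.003]
force: [-0.8, -0.4, -2.2]
grip_width: 0.263
```

```bash
python3 - <<'E'
from h import *
import pickle
st(); go(516.2,-105,125,-83.5)
c=cap("wrist");pickle.dump(c,open("pics/w11.pkl","wb"))
s,p,M,a=pose(); hsv=cv2.cvtColor(c["color"],cv2.COLOR_BGR2HSV); H,S,V=[hsv[...,i].astype(int) for i in range(3)]
m=((H<8)|(H>172))&(S>120)&(V>60); k,l,s_,ce=cv2.connectedComponentsWithStats(m.astype(np.uint8))
for i in range(1,k):
    if s_[i,4]>60: print("red",np.round(ce[i]),s_[i].tolist(),"tool",np.round(M.T@(plane(c,*ce[i],p[2]+13.5)-p),1))
E
python3 cam.py w11
```

```text
t 22.75 p [478.5 -35.2 125.4] a -86.62 F [-0.8 -0.4 -2.2] w 0.263 j [-0.32  0.34  1.79 -0.    1.01  1.19]
GO dxyz [ 71.9 -33.5   0.8] roll -0.52 | now [478.5 -35.2 125.4] a -86.6 tilt 0.42
red [320. 180.] [289, 173, 64, 15, 894] tool [ -0.2 -44.1 -13.3]
red [274. 210.] [258, 200, 33, 21, 643] tool [-19.  -31.5 -13.4]
red [321. 353.] [296, 351, 51, 8, 256] tool [  0.   43.1 -13.7]
w11 pred px [319.6 210.1]
  brass [266.7 245.2] [252, 239, 31, 16, 336] c [448.2   0.6] sz [11.5 21.3] 6.6 bright mean 201.0
  red [320.6 180.5] [289, 174, 64, 14, 889] c [496.9 -34. ] sz [ 9.2 43.1] 3.3 bright mean 200.0
  red [274.5 210.1] [258, 200, 33, 21, 625] c [473.4  -3. ] sz [14.6 22.9] 6.8 bright mean 198.0
```

Emit:
move_arm --rows '[[[36,-17,0,-0.3,-1],[72,-33.5,0,-0.5,-1],[72,-33.5,10,-0.5,-1],[72,-33.5,30,-0.5,-1],[72,-33.5,50,-0.5,-1],[72,-33.5,64,-0.5,-1],[72,-33.5,64,-0.5,-1]]]'

```text
time_s: 23.68
eef_pos: [515.5, -104.5, 60.1]
ee_rot: [-0.001, 0.745, -0.667, 0.002]
force: [0.5, 1.1, -1.7]
grip_width: 0.263
```

```bash
python3 - <<'E'
from h import *
st(); go(516.2,-105,34,-83.5)
c=cap("wrist"); cv2.imwrite("pics/w12.png",c["color"][100:400,150:500])
E
```

```text
t 23.68 p [ 515.5 -104.5   60.1] a -83.61 F [ 0.5  1.1 -1.7] w 0.263 j [-0.42  0.53  1.7   0.    0.91  1.04]
GO dxyz [ 0.5 -0.5 26.1] roll -0.02 | now [ 515.5 -104.5   60.1] a -83.6 tilt 0.21
```

View pics/w12.png

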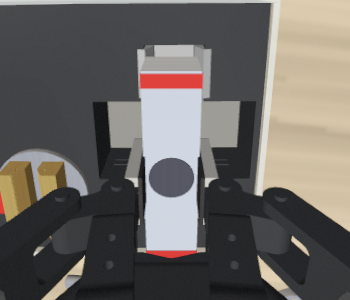

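The key is over its cutout: lips at 138–211 px and bar at 141–203, about 1 mm off towards tool +x. I'll shift by 1 mm and press in.

Emit:
move_arm --rows '[[[1,-0.5,8,0,-1],[1,-0.5,14,0,-1],[1,-0.5,19,0,-1],[1,-0.5,24,0,-1],[1,-0.5,27,0,-1],[1,-0.5,28,0,-1],[1,-0.5,28,0,-1]]]'

```text
time_s: 24.6
eef_pos: [517.4, -106.0, 34.4]
ee_rot: [-0.001, 0.745, -0.667, 0.003]
force: [-3.3, 1.2, 17.3]
grip_width: 0.26
```

```bash
python3 -c "
from h import *
st();go(516.2,-105,34,-83.5)"
```

```text
t 24.6 p [ 517.4 -106.    34.4] a -83.6 F [-3.3  1.2 17.3] w 0.26 j [-0.42  0.57  1.71  0.    0.85  1.03]
GO dxyz [-1.1  1.1  0.4] roll -0.02 | now [ 517.4 -106.    34.4] a -83.6 tilt 0.39
```

Emit:
move_arm --rows '[[[0,0,0,0,-0.3],[0,0,0,0,-0.15],[0,0,0,0,-0.1],[0,0,-10,0,-0.1],[0,0,-30,0,-0.1],[0,0,-45,0,-0.5],[0,0,-45,0,-1],[0,0,-45,0,-1],[0,0,-40,0,-1],[0,0,-28,0,-1],[0,0,-21,0,-1],[0,0,-21,0,-1]]]'

```text
time_s: 26.1
eef_pos: [516.8, -105.8, 56.0]
ee_rot: [-0.001, 0.746, -0.666, 0.002]
force: [-7.2, 1.9, 16.6]
grip_width: 0.004
```

```bash
python3 -c "
from h import *
st()"
```

```text
t 26.1 p [ 516.8 -105.8   56. ] a -83.58 F [-7.2  1.9 16.6] w 0.004 j [-0.42  0.54  1.7   0.    0.9   1.03]
```

Emit:
move_arm --rows '[[[0,0,1.5,0,-1],[0,0,2,0,-1],[0,0,2,0,-1]]]'

```text
time_s: 26.48
eef_pos: [516.8, -105.8, 55.9]
ee_rot: [-0.001, 0.746, -0.666, 0.003]
force: [-11.1, 3.6, 29.9]
grip_width: 0.002
```

Emit:
move_arm --rows '[[[0,0,-30,0,-1],[0,0,-90,0,-1],[-60,-50,-150,0,-1],[-60,-100,-180,0,-1],[-60,-100,-180,0,-1],[-60,-100,-180,0,-1]]]'

```text
time_s: 27.22
eef_pos: [609.3, -34.0, 235.8]
ee_rot: [-0.001, 0.746, -0.666, 0.003]
force: [-0.7, -0.1, -0.7]
grip_width: -0.001
```

```bash
cat > fin.py <<'E'
from h import *
import pickle
st(); c=cap("wrist"); pickle.dump(c,open("pics/w13.pkl","wb")); cv2.imwrite("pics/w13.png",c["color"])
hsv=cv2.cvtColor(c["color"],cv2.COLOR_BGR2HSV); H,S,V=[hsv[...,i].astype(int) for i in range(3)]
C=np.array([507,-24.1]);y=np.radians(6.5);Rm=np.array([[np.cos(y),-np.sin(y)],[np.sin(y),np.cos(y)]])
for nm,m,z in(("red",((H<8)|(H>172))&(S>120)&(V>60),48),("blue",(H>100)&(H<125)&(S>90),42),("orange",(H>8)&(H<20)&(S>180),48)):
    k,l,s,ce=cv2.connectedComponentsWithStats(m.astype(np.uint8))
    for i in range(1,k):
        if s[i,4]<60: continue
        v,u=np.nonzero(l==i); P=np.array([Rm.T@(plane(c,a,b,z)[:2]-C) for a,b in zip(u,v)],np.float32); r=cv2.minAreaRect(P)
        print(nm,np.round(ce[i]),s[i,4],"case xy",np.round(r[0],1),np.round(r[1],1),round(r[2],1))
E
python3 fin.py
```

```text
t 27.23 p [609.3 -34.  235.8] a -83.48 F [-0.7 -0.1 -0.7] w -0.001 j [-0.25  0.5   1.23 -0.    1.4   1.21]
red [610. 181.] 212 case xy [  83.7 -342.6] [21. 55.] 75.4
red [633. 201.] 509 case xy [  61.1 -374.3] [59.5 17.3] 18.1
red [376. 217.] 121 case xy [ 45.3 -81.3] [27.2  7.8] 82.0
red [279. 279.] 178 case xy [-32.6  26.4] [13.5 20.4] 0.1
red [580. 284.] 62 case xy [ -45.8 -338.4] [36.7  7.9] 69.9
red [372. 287.] 104 case xy [-43.4 -81.1] [27.9 10.2] 77.8
blue [ 36. 329.] 3580 case xy [-119.1  360.8] [141.9  72. ] 34.1
orange [209. 298.] 160 case xy [-60.3 110. ] [10.  30.3] 0.8
```

Key ends are at case (45,-81) and (-43,-81), with its top felt at z=48.0 (home). The tongue lies at y≈26 over the flap with 0.1° error, and the orange edge is down at the front. Handing in.

```bash
python3 -c "
from h import *
st();print(ctrl.finish_job())"
```

```text
t 27.27 p [608.3 -34.5 234.9] a -83.52 F [ 0.2  0.3 -0.2] w 0.003 j [-0.25  0.5   1.23 -0.    1.4   1.21]
the job is handed in; nothing more can be done
None
```

All steps were carried out in order and the job was handed in at about 27 s, with the gripper clear of everything. The hand-in reports no verdict.

My last checks, and nothing failed:
- **Lever stack:** its top was felt at z≈41.9, where home is 42. I could not re-measure it by colour afterwards because it was under the closed flap.
- **Flap:** it was felt flat at z≈48, its shut height. In the last picture its orange edge lies near x -60 in the case frame, at the front.
- **Cam:** the red tongue lies over the flap, parallel to the case's y axis to within about 0.3°. The wrist torque rose at the end of the turn, so it is at its stop.
- **Key:** its top was felt at z≈48.0, which is home. It did not move under 30 N, and sits within about 1 mm of its cutout's centre.
- **Bystanders:** I avoided them and saw no contact, but did not measure their positions again at the end.

Two small disagreements turned up on the way. The first two views gave the flap's opening as 1.76 and 1.83 rad. The case fit from the rim differed from the notch fit by about 0.7 mm and 0.3°. Both were too small to matter.

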